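# Make up two coffee-station kits

### The job

Make up the kits for two coffee stations from the stock at the front of the table: the three-compartment tray gets the tamper in its middle compartment (so that it carries level), with one cocoa shaker and one jigger in the two outer compartments, either way round; the two-compartment tray gets the other shaker and the other jigger, either way round. Stand each piece upright on the floor of a compartment of its own, and tip none of them over on the way.

Things in the scene. Friction and masses are not known exactly. Their poses are not given: they have to be found in the camera images.
- tray_three: Longer wooden tray, fixed, lying roughly across the robot's view (its y within 0.1 rad of world y). Three open compartments in a row along its y, each 78 x 78 mm inside, centres at x 0, y -83, 0, +83 mm. Outside 254 mm (y) x 88 mm (x); walls 5 mm thick, 18 mm high; floor top at z 5 mm. A small steel grip plate, 3 mm proud, on each end. Origin: centre of underside.
- tray_two: Shorter wooden tray, fixed, lying roughly across the robot's view (its y within 0.1 rad of world y). Two open compartments in a row along its y, each 78 x 78 mm inside, centres at x 0, y -41.5, +41.5 mm. Outside 171 mm (y) x 88 mm (x); walls 5 mm thick, 18 mm high; floor top at z 5 mm. A small steel grip plate, 3 mm proud, on each end. Origin: centre of underside.
- tamper: Coffee tamper standing on its steel base (57 mm in diameter, 18 mm high) with a bulging wooden handle above, up to 36 mm in diameter from z 26 to the top at 92 mm (grip it at about z 66 mm). 0.38 kg times 0.7 to 1.4. Origin: centre of underside, z up. Loose. (All the work lies right of a tall fixed coffee grinder: x 0.28 to 0.49, y 0.20 to 0.37 m, about 0.4 m high; keep the arm clear of it.)
- shaker_1: Plain steel cocoa shaker, upright: body 57 mm in diameter up to z 68 mm, then a domed mesh lid 62 mm in diameter up to z 95 mm (grip across the lid at about z 78 mm, or the body). 0.19 kg times 0.7 to 1.4. The two shakers are alike and interchangeable. Origin at the centre of the underside, z axis up; its yaw does not matter. Loose.
- shaker_2: Plain steel cocoa shaker, upright: body 57 mm in diameter up to z 68 mm, then a domed mesh lid 62 mm in diameter up to z 95 mm (grip across the lid at about z 78 mm, or the body). 0.19 kg times 0.7 to 1.4. The two shakers are alike and interchangeable. Origin at the centre of the underside, z axis up; its yaw does not matter. Loose.
- jigger_1: Plain steel double-cone measuring jigger standing on its smaller end: 75 mm tall, top rim 44 mm in diameter; looks waisted, but its contact shape is the filled-in taper without a waist (grip at about z 58 mm, near the rim). 0.11 kg times 0.7 to 1.4. The two jiggers are alike and interchangeable. Origin: centre of underside, z up; yaw is of no matter. Loose.
- jigger_2: Plain steel double-cone measuring jigger standing on its smaller end: 75 mm tall, top rim 44 mm in diameter; looks waisted, but its contact shape is the filled-in taper without a waist (grip at about z 58 mm, near the rim). 0.11 kg times 0.7 to 1.4. The two jiggers are alike and interchangeable. Origin: centre of underside, z up; yaw is of no matter. Loose.
Mind the look-alikes: they are no part of the job. What is shaped like the shaker_1 but green or turquoise is not meant.

How it is judged (in metres and radians):
At the end, for the whole second after the job is handed in: Tamper in the middle of the three-compartment tray, a shaker and a jigger in its outer compartments, the others in the two-compartment tray; each within 15 mm (jiggers 25) of a compartment centre along each tray axis, underside below z 10 mm, upright within 0.1 rad, at rest (x of tamper in the frame of tray_three between -0.015 and 0.015 m and y of tamper in the frame of tray_three between -0.015 and 0.015 m and ((((x of shaker_1 in the frame of tray_three between -0.015 and 0.015 m and y of shaker_1 in the frame of tray_three between 0.068 and 0.098 m) or (x of shaker_1 in the frame of tray_three between -0.015 and 0.015 m and y of shaker_1 in the frame of tray_three between -0.098 and -0.068 m)) and ((x of shaker_2 in the frame of tray_two between -0.015 and 0.015 m and y of shaker_2 in the frame of tray_two between 0.0265 and 0.0565 m) or (x of shaker_2 in the frame of tray_two between -0.015 and 0.015 m and y of shaker_2 in the frame of tray_two between -0.0565 and -0.0265 m))) or (((x of shaker_2 in the frame of tray_three between -0.015 and 0.015 m and y of shaker_2 in the frame of tray_three between 0.068 and 0.098 m) or (x of shaker_2 in the frame of tray_three between -0.015 and 0.015 m and y of shaker_2 in the frame of tray_three between -0.098 and -0.068 m)) and ((x of shaker_1 in the frame of tray_two between -0.015 and 0.015 m and y of shaker_1 in the frame of tray_two between 0.0265 and 0.0565 m) or (x of shaker_1 in the frame of tray_two between -0.015 and 0.015 m and y of shaker_1 in the frame of tray_two between -0.0565 and -0.0265 m)))) and ((((x of jigger_1 in the frame of tray_three between -0.025 and 0.025 m and y of jigger_1 in the frame of tray_three between 0.058 and 0.108 m) or (x of jigger_1 in the frame of tray_three between -0.025 and 0.025 m and y of jigger_1 in the frame of tray_three between -0.108 and -0.058 m)) and ((x of jigger_2 in the frame of tray_two between -0.025 and 0.025 m and y of jigger_2 in the frame of tray_two between 0.0165 and 0.0665 m) or (x of jigger_2 in the frame of tray_two between -0.025 and 0.025 m and y of jigger_2 in the frame of tray_two between -0.0665 and -0.0165 m))) or (((x of jigger_2 in the frame of tray_three between -0.025 and 0.025 m and y of jigger_2 in the frame of tray_three between 0.058 and 0.108 m) or (x of jigger_2 in the frame of tray_three between -0.025 and 0.025 m and y of jigger_2 in the frame of tray_three between -0.108 and -0.058 m)) and ((x of jigger_1 in the frame of tray_two between -0.025 and 0.025 m and y of jigger_1 in the frame of tray_two between 0.0165 and 0.0665 m) or (x of jigger_1 in the frame of tray_two between -0.025 and 0.025 m and y of jigger_1 in the frame of tray_two between -0.0665 and -0.0165 m)))) and height (world z) of each of tamper, shaker_1, shaker_2, jigger_1, jigger_2 below 0.01 m and angle between each of tamper, shaker_1, shaker_2, jigger_1, jigger_2's own z axis and vertical below 0.1 rad and linear speed of each of tamper, shaker_1, shaker_2, jigger_1, jigger_2 below 0.02 m/s and angular speed of each of tamper, shaker_1, shaker_2, jigger_1, jigger_2 below 0.2 rad/s); the robot touches nothing.
It fails at once if A piece of the kits is tipped over (leans more than 0.6 rad) (angle between any of tamper, shaker_1, shaker_2, jigger_1, jigger_2's own z axis and vertical above 0.6 rad).
It also fails if it takes over 112 s, if anything falls off the work surface, if the arm or the gripper's body presses on something with over 40 N, if the wrist force passes 120 N, or if a joint passes its speed limit or range.

### The arm

A 6-joint arm with a two-finger parallel gripper is mounted at the origin on the work surface; the furniture and walls round the work are solid. World frame = base frame: x ahead of the robot, y to its left, z up, the work surface at z = 0. Lengths are in mm, angles in rad, forces in N, time in s.
With the tool pointing down it reaches from about 275 to 1000 mm from the base axis. Payload 8.4 kg.
Tool frame: the origin (TCP) lies at the very end of the fingers, on their centre line; the grasp point (between the pads) lies 19 mm behind it; z points along the fingers, y is the line along which they close (so a half turn about z gives the same grasp; the last joint's range is limited). The gripper opens to 85 mm and grips with 20 to 120 N. Pads are 22 mm wide; open, the fingers measure 114 mm over their backs; the gripper's body (76 mm by 85 mm) begins 54 mm behind the grasp point. The pads swing forward as they close: fully open they stand 13 mm farther back than shut.
Start: joints at [1.136, 0.353, 1.633, -0, 1.155, -0.002], TCP at [262.133, 567.375, 231.281] pointing down, gripper open.
Joint ranges: [-2.63, 2.63], [-0.92, 2.1], [0.06, 2.66], [-1.3, 4.44], [0, 2.69], [-3.02, 3.02]. Speed limits (rad/s): [2.22, 2.22, 2.79, 3.14, 3.14, 3.14].

### API

Orientations are given as [roll, pitch, yaw] about the fixed x, y, z axes, in that order (R = Rz(yaw) Ry(pitch) Rx(roll)).
In Python, from rig import sensors, grab_frame, camera_params, order gives the robot as it stands. The module is installed in compiled form; this text tells all that it offers.
- The arm moves only by the tool move_arm, never from a script. Its argument "motion" is a list of rows, each a list of 7 numbers: the turn, a rotation vector about the tool's x, y, z in parts of the range, where 1.0 means 180 degrees, then the shift along the tool's x, y, z in parts of the range, where 1.0 means 0.75 m, then the finger opening in m, from 0 to 0.0854. A call has 1 to 8 rows; each row is the pose to reach, as a shift and turn from the pose commanded when the call began, along the tool's axes at that moment; what a row does not reach only later rows make up. A row lasts 1/8 s, in which the tool goes at most 62.5 mm and 10.7 degrees, less where a joint would pass 70% of its speed; a pose out of reach is approached as far as the arm can. A shift or turn number past 1, either way, is cut back to 1. A call with a gripper value outside its range is refused whole. The fingers move at their own pace and stop on an object; "grip_force" is the grip in N (left out, the last holds). Time passes only in rows, so rows that repeat a pose let the fingers close. It gives the time, the measured TCP pose, the force, the opening and the grip force at its end, in the units of the state.
- sensors.sense(): the state, without advancing time (a new reading comes with each control period).
- grab_frame(name): name is "scene" or "top" or "wrist"; returns (picture, depth): 384x512x3 uint8, red, green, blue; 384x512 float32, mm along the optical axis (not along the pixel's ray), 0 where there is no reading.
- camera_params(name): a dict with "camera_matrix" (3x3 intrinsics, pixels), "k1" (the pictures are not rectified: a ray, as slopes to the right and down, at radius r is drawn at 1 + k1 r^2 times it, then the intrinsics apply), "world_from_camera" (4x4, takes a point from camera to world coordinates). Camera axes: x right, y down, z forward; pixel columns grow to the right and rows downward; lengths in mm; the calibration is good to about 2 mm. A picture is of the moment at which its call begins: read the wrist's pose just before it. camera_params takes no time and is no camera call; for the wrist camera it gives the pose at the moment of the call.
- order.sign_off(): hands the job in; it is judged then, once.
The state is a dict: "clock": time; "qpos": joint angles; "qvel": joint speeds; "joint_efforts": joint torques, N m; "eef_pos": TCP position; "tcp_rot": TCP orientation; "contact_force": force on the tool from outside, world axes, zero at the start; "wrist_torque": the same for the moment, N m; "opening": opening from 0.0 (shut) to 1.0 (fully open); "grasp_force": force on a finger pad.
Only numpy, scipy, OpenCV 4.12 (cv2) and the standard library are available. Lean on these libraries where they do the work, as an engineer would, in place of code of your own. Each camera call takes 0.05 s, during which the arm holds its last target. There are 200 camera calls.

## Working session

There is one attempt and no reset: what is moved stays moved. The work goes in short steps, Python scripts to look and compute and a tool call to move; the robot and the scene stay as the last step left them, time stands still between calls to the robot, and variables do not carry over. Pictures are saved under pics/ and viewed, at most 14 in all, crops included, and the job is handed in when it is done.

Besides the shell and the picture viewer there is one more tool, called after "Call:" as name(argument=value, ...), one argument or row to a line, values as JSON. move_arm: Moves the arm, as the interface text tells. Its arguments: {"type":"object","properties":{"motion":{"type":"array","items":{"type":"array","items":{"type":"number"}}},"grip_force":{"type":"number"}},"required":["motion"]}

```bash
mkdir -p pics
cat > h.py <<'E'
import numpy as np, cv2
from rig import sensors, grab_frame, camera_params, order
def save(n,im): cv2.imwrite(f'pics/{n}.png',cv2.cvtColor(im,cv2.COLOR_RGB2BGR))
def rays(cp,uv):
    K=np.array(cp['camera_matrix'],float);uv=np.asarray(uv,float).reshape(-1,2)
    d=(uv-K[[0,1],2])/K[[0,1],[0,1]]; s=d.copy()
    for _ in range(20): s=d/(1+cp['k1']*(s**2).sum(1,keepdims=True))
    return np.c_[s,np.ones(len(s))]
def plane(cp,uv,z):
    T=np.array(cp['world_from_camera']);d=rays(cp,uv)@T[:3,:3].T;o=T[:3,3]
    return o+d*((z-o[2])/d[:,2])[:,None]
def cloud(cp,depth):
    T=np.array(cp['world_from_camera']);v,u=np.mgrid[:384,:512]
    p=rays(cp,np.c_[u.ravel(),v.ravel()])*depth.reshape(-1,1)
    return (p@T[:3,:3].T+T[:3,3]).reshape(384,512,3)
E
python3 - <<'E'
from h import *
for n in('top','scene'):
    im,d=grab_frame(n);cp=camera_params(n);save(n,im);np.savez(n,im=im,d=d)
    print(n,np.round(cp['world_from_camera'],3).tolist(),cp['k1'],cp['camera_matrix'])
s=sensors.sense();print(s)
a=np.hstack([np.load('top.npz')['im'],np.load('scene.npz')['im']])
E
```

```text
top [[0.004, -0.981, 0.193, 226.25], [-1.0, -0.007, -0.015, -136.222], [0.016, -0.193, -0.981, 870.737], [0.0, 0.0, 0.0, 1.0]] -0.04007126898297367 [[361.37928121   0.         252.72654575]
 [  0.         361.37928121 193.18654169]
 [  0.           0.           1.        ]]
scene [[0.428, -0.693, 0.58, -314.639], [-0.904, -0.324, 0.279, -483.283], [-0.005, -0.644, -0.765, 991.592], [0.0, 0.0, 0.0, 1.0]] -0.14224815529652166 [[489.31363004   0.         247.16554433]
 [  0.         489.31363004 191.39666107]
 [  0.           0.           1.        ]]
{'clock': 0.1, 'qpos': array([ 1.13559953e+00,  3.53578520e-01,  1.63404175e+00,  3.58504949e-05,
        1.15518531e+00, -2.38929692e-03]), 'qvel': array([ 0.00017785, -0.00181276, -0.00430267, -0.0002609 ,  0.00095818,
       -0.00044478]), 'joint_efforts': array([ 1.37478841e-03, -6.06364560e+01, -3.42821002e+01,  1.74586271e-04,
        4.02699370e-03,  1.47666856e-05]), 'eef_pos': array([261.94836063, 567.00414613, 230.64468813]), 'tcp_rot': array([-3.14037981e+00, -3.56789018e-05,  2.70877064e+00]), 'contact_force': array([-0.24154114, -0.21763803,  0.49022091]), 'wrist_torque': array([-0.01311593,  0.0777092 ,  0.0045182 ]), 'grasp_force': 0.0, 'opening': 1.0022962217293159}
```

View pics/top.png

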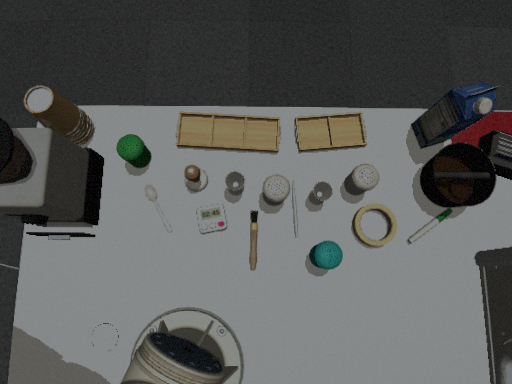

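View pics/scene.png

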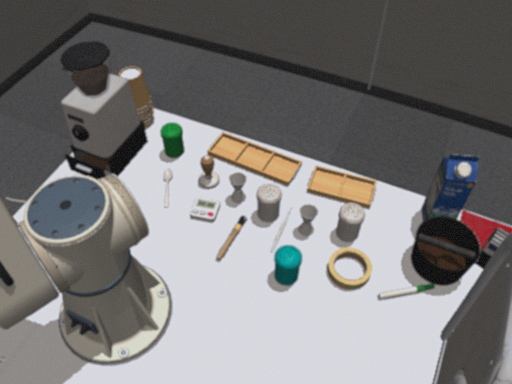

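The top view shows the long tray at (228,132), the short tray at (331,132), the tamper at (197,177), jiggers at (235,184) and (320,193), and mesh-lidded steel shakers at (276,190) and (363,180). There are two look-alike shakers, green at (131,148) and turquoise at (327,255); both are coloured, so I leave them out. The scene view agrees. Next I measure positions and make one enlarged crop.

```bash
cat > meas.py <<'E'
from h import *
im=np.load('top.npz')['im'];d=np.load('top.npz')['d'];cp=camera_params('top')
hsv=cv2.cvtColor(im,cv2.COLOR_RGB2HSV)
m=((hsv[...,0]>8)&(hsv[...,0]<28)&(hsv[...,1]>90)&(hsv[...,2]>60)).astype(np.uint8)
m[:100]=0;m[160:]=0;m=cv2.morphologyEx(m,cv2.MORPH_CLOSE,np.ones((5,5)))
cs,_=cv2.findContours(m,cv2.RETR_EXTERNAL,cv2.CHAIN_APPROX_NONE)
for c in cs:
    if cv2.contourArea(c)<500: continue
    p=plane(cp,c.reshape(-1,2),18)[:,:2]
    r=cv2.minAreaRect(p.astype(np.float32));print('tray',np.round(r[0],1),np.round(r[1],1),r[2],cv2.boundingRect(c))
for n in('top','scene'):
    im=np.load(n+'.npz')['im'];d=np.load(n+'.npz')['d'];cp=camera_params(n)
    P=cloud(cp,d);print(n,'table z',np.median(P[190:230,240:250,2]))
    ok=(P[...,2]>30)&(P[...,2]<130)&(P[...,0]>250)&(P[...,0]<620)&(P[...,1]<200)&(P[...,1]>-430)&(d>0)
    k,lab,st,ce=cv2.connectedComponentsWithStats(ok.astype(np.uint8))
    for i in range(1,k):
        if st[i,4]<40: continue
        q=P[lab==i];t=np.percentile(q[:,2],98)
        print(n,np.round(ce[i]),st[i,4],'ztop',round(t,1),'xy med',np.round(np.median(q[:,:2],0)),'range',np.round(np.r_[np.percentile(q[:,:2],2,axis=0),np.percentile(q[:,:2],98,axis=0)]),im[lab==i].mean(0).round())
im=np.load('top.npz')['im'];save('crop',cv2.resize(im[95:275,110:400],None,fx=2.7,fy=2.7,interpolation=cv2.INTER_CUBIC))
E
python3 meas.py
```

```text
tray [ 554.3 -341.9] [ 88.2 169.9] 4.799132823944092 (295, 113, 71, 37)
tray [551.9 -87.5] [250.4  86.9] 86.9329605102539 (177, 112, 102, 39)
top table z 0.1036884186131033
top [132. 149.] 735 ztop 96.2 xy med [480. 125.] range [458. 103. 513. 157.] [27. 72. 36.]
top [192. 173.] 216 ztop 94.2 xy med [425. -11.] range [413. -26. 444.   6.] [84. 72. 57.]
top [363. 178.] 709 ztop 96.1 xy med [ 416. -395.] range [ 393. -427.  447. -374.] [102. 102.  97.]
top [234. 181.] 293 ztop 76.1 xy med [ 416. -105.] range [ 392. -126.  432.  -86.] [81. 80. 76.]
top [275. 189.] 640 ztop 96.7 xy med [ 390. -198.] range [ 365. -227.  420. -171.] [112. 111. 106.]
top [322. 191.] 294 ztop 76.1 xy med [ 394. -310.] range [ 370. -326.  410. -286.] [81. 80. 76.]
top [327. 248.] 302 ztop 96.0 xy med [ 261. -307.] range [ 250. -337.  275. -283.] [30. 93. 89.]
scene table z -1.438321511093875
scene [172. 136.] 547 ztop 94.0 xy med [472. 123.] range [456. 103. 506. 156.] [ 44. 105.  61.]
scene [207. 164.] 220 ztop 92.6 xy med [420. -16.] range [411. -28. 439.   2.] [117.  99.  84.]
scene [238. 181.] 246 ztop 73.7 xy med [ 419. -105.] range [ 391. -127.  431.  -87.] [126. 122. 120.]
scene [269. 199.] 652 ztop 94.2 xy med [ 378. -207.] range [ 363. -230.  414. -177.] [149. 143. 139.]
scene [350. 218.] 689 ztop 94.0 xy med [ 403. -404.] range [ 390. -429.  441. -376.] [147. 142. 137.]
scene [308. 213.] 252 ztop 73.7 xy med [ 397. -304.] range [ 368. -324.  410. -287.] [123. 119. 117.]
scene [291. 250.] 144 ztop 93.9 xy med [ 258. -314.] range [ 250. -337.  274. -288.] [ 35. 151. 150.]
```

View pics/crop.png

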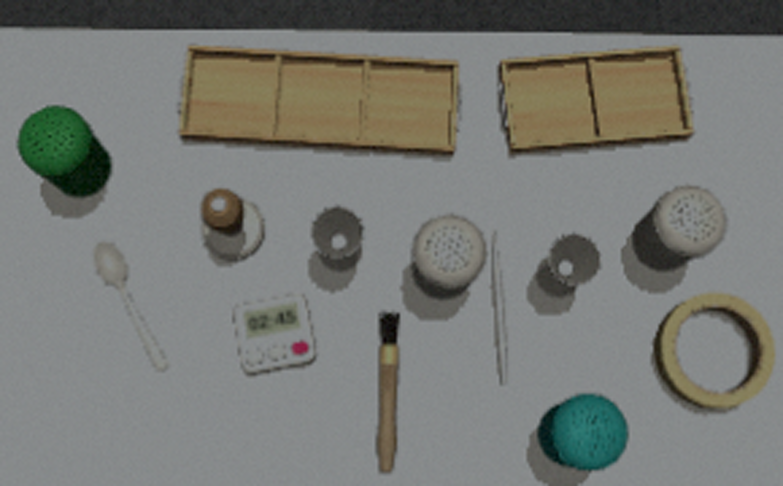

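The crop confirms two steel shakers with perforated grey lids; the green and turquoise ones are the look-alikes. I raise the arm clear of the grinder first and refine the centres meanwhile.

Units first: shifts go in shares of 0.75 m and turns go in shares of 180 degrees. So -0.3 m / 0.75 = -0.4, -0.06 m / 0.75 = -0.08.

Call:
move_arm(
  motion=[
    [0,0,0,0,0,-0.08,0.085],
    [0,0,0,0,0,-0.16,0.085],
    [0,0,0,0,0,-0.24,0.085],
    [0,0,0,0,0,-0.32,0.085],
    [0,0,0,0,0,-0.4,0.085],
    [0,0,0,0,0,-0.4,0.085],
  ],
  grip_force=40,
)

```text
clock: 0.85
eef_pos: [262.5, 568.2, 536.7]
tcp_rot: [3.133, 0.0, 2.709]
contact_force: [-0.3, 0.4, -0.8]
opening: 0.995
grasp_force: 0.0
```

```bash
cat > fit.py <<'E'
from h import *
from scipy.optimize import least_squares
for n in('top','scene'):
    D=np.load(n+'.npz');P=cloud(camera_params(n),D['d']);
    print(n,'grinder top',np.percentile(P[(P[...,1]>200)&(P[...,1]<370)&(P[...,0]>250)&(P[...,0]<490)][:,2],[50,99]) )
    for nm,g,lo,hi in(('tamper',(423,-12),30,92),('tamper_base',(423,-12),3,18),('shA',(392,-200),60,90),('shB',(418,-401),60,90),('jA',(414,-106),64,76),('jB',(391,-306),64,76)):
        s=(np.hypot(P[...,0]-g[0],P[...,1]-g[1])<42)&(P[...,2]>lo)&(P[...,2]<hi)&(D['d']>0)
        q=P[s][:,:2];a,b=np.percentile(q,[1,99],axis=0)
        c=cv2.minEnclosingCircle(q.astype(np.float32))
        print(n,nm,len(q),'mid',np.round((a+b)/2,1),'ext',np.round(b-a,1),'mec',np.round(c[0],1),round(c[1]*2,1))
E
python3 fit.py
```

```text
top grinder top [173.81585726 346.25964222]
top tamper 197 mid [428.5 -10.1] ext [32.5 32.6] mec [429.   -9.9] 35.9
top tamper_base 264 mid [426.5  -8.8] ext [51.9 57.5] mec [417.5 -11.1] 76.6
top shA 251 mid [ 393.4 -199.3] ext [59.  59.7] mec [ 393.8 -200. ] 61.9
top shB 262 mid [ 421.1 -401.5] ext [58.5 58. ] mec [ 421.6 -402.7] 62.5
top jA 117 mid [ 411.  -105.9] ext [41.5 40.7] mec [ 411.6 -106.2] 43.7
top jB 115 mid [ 389.5 -305.1] ext [42.  41.8] mec [ 389.3 -305.5] 44.2
scene grinder top [183.52293238 345.83861025]
scene tamper 214 mid [426.1 -12.9] ext [31.8 31.4] mec [427.3 -13.4] 37.9
scene tamper_base 238 mid [424.9 -12.6] ext [51.3 52.8] mec [423.6  -7.5] 67.9
scene shA 337 mid [ 391.  -203.1] ext [56.9 57.2] mec [ 392.4 -202.3] 63.4
scene shB 378 mid [ 417.5 -403.7] ext [56.9 59.7] mec [ 417.8 -403.7] 63.0
scene jA 94 mid [ 410.2 -107.4] ext [43.7 42.4] mec [ 411.3 -107.2] 48.4
scene jB 92 mid [ 388.9 -305.8] ext [42.7 40. ] mec [ 389.6 -305.8] 46.3
```

Scaled: -0.364 m / 0.75 = -0.4853, -0.3185 m / 0.75 = -0.4247, 1.138 rad / 3.1416 = 0.3622.

Call:
move_arm(
  motion=[
    [0,0,0.0452,-0.052,-0.0607,0,0.085],
    [0,0,0.0904,-0.104,-0.1213,0,0.085],
    [0,0,0.1359,-0.156,-0.182,0,0.085],
    [0,0,0.1811,-0.208,-0.2427,0,0.085],
    [0,0,0.2263,-0.26,-0.3033,0,0.085],
    [0,0,0.2715,-0.312,-0.364,0,0.085],
    [0,0,0.317,-0.364,-0.4247,0,0.085],
    [0,0,0.3622,-0.416,-0.4853,0,0.085],
  ],
)

```text
clock: 1.85
eef_pos: [392.5, 104.2, 530.3]
tcp_rot: [-3.14, 0.0, 1.566]
contact_force: [0.9, 0.3, -0.0]
opening: 0.997
grasp_force: 0.0
```

Call:
move_arm(
  motion=[
    [0,0,0,0,0,0,0.085],
    [0,0,0,0,0,0,0.085],
  ],
)

```text
clock: 2.1
eef_pos: [392.5, 106.1, 530.5]
tcp_rot: [-3.14, -0.0, 1.571]
contact_force: [-0.7, -0.0, 0.4]
opening: 0.996
grasp_force: 0.0
```

```bash
python3 -c "
from h import *
print(sensors.sense())"
```

```text
{'clock': 2.1, 'qpos': array([ 2.59845913e-01, -1.59778950e-01,  1.57589077e+00,  5.52585771e-04,
        1.72676824e+00,  2.60182022e-01]), 'qvel': array([ 0.03983306,  0.00285289, -0.00783331,  0.00050555,  0.00116481,
       -0.0015502 ]), 'joint_efforts': array([-1.73221506e+00, -2.78932428e+01, -3.97012889e+01, -1.29615208e-01,
        1.26034758e-02, -1.52316916e-03]), 'eef_pos': array([392.50255046, 106.09505237, 530.5186254 ]), 'tcp_rot': array([-3.14020814e+00, -1.96422800e-04,  1.57054557e+00]), 'contact_force': array([-0.66934669, -0.01986689,  0.39007918]), 'wrist_torque': array([0.05376144, 0.01515691, 0.04185105]), 'grasp_force': 0.0, 'opening': 0.9959941533983351}
```

Scaled: 0.35 m / 0.75 = 0.4667, 0.3 m / 0.75 = 0.4.

Call:
move_arm(
  motion=[
    [0,0,0,-0.0267,0.008,0.0667,0.085],
    [0,0,0,-0.0533,0.016,0.1333,0.085],
    [0,0,0,-0.08,0.024,0.2,0.085],
    [0,0,0,-0.1067,0.032,0.2667,0.085],
    [0,0,0,-0.1333,0.04,0.3333,0.085],
    [0,0,0,-0.1567,0.0467,0.4,0.085],
    [0,0,0,-0.1567,0.0467,0.4667,0.085],
    [0,0,0,-0.1567,0.0467,0.4667,0.085],
  ],
)

```text
clock: 3.1
eef_pos: [424.9, -9.9, 178.4]
tcp_rot: [-3.134, -0.001, 1.574]
contact_force: [-0.0, 0.9, 0.0]
opening: 0.994
grasp_force: 0.0
```

Run:
```python
from h import *
print(sensors.sense()['eef_pos'],sensors.sense()['tcp_rot'])
im,d=grab_frame('wrist');save('w1',im)
P=cloud(camera_params('wrist'),d)
s=(np.hypot(P[...,0]-427,P[...,1]+11)<45)&(P[...,2]>30)&(P[...,2]<100)&(d>0)
q=P[s];print(len(q));a,b=np.percentile(q,[1,99],axis=0);print((a+b)/2,b-a,b)
```

```text
[424.85485197  -9.89075148 178.4048867 ] [-3.13375293e+00 -5.45364103e-04  1.57360108e+00]
1646
[432.18587548  -7.913839    80.93068098] [33.36289648 32.20499902 31.84828446] [448.86732372   8.18866051  96.85482321]
```

View pics/w1.png

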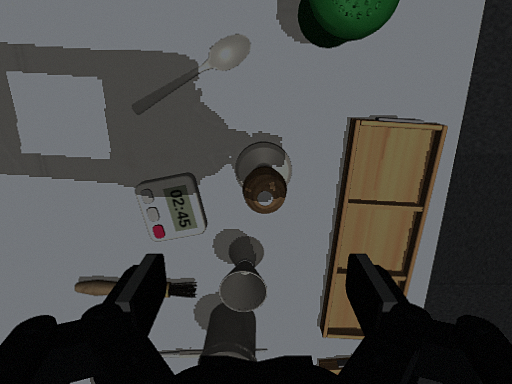

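The wrist view shows the tamper at (265,190) between the finger line and the green look-alike, with the jigger at (243,290). The closing direction is along world x. Now descending.

Scaled: 0.139 m / 0.75 = 0.1853, 0.13 m / 0.75 = 0.1733.

Call:
move_arm(
  motion=[
    [0,0,0,0,0,0.0533,0.085],
    [0,0,0,0,0,0.1067,0.085],
    [0,0,0,0,0,0.1467,0.085],
    [0,0,0,0,0,0.1733,0.085],
    [0,0,0,0,0,0.1853,0.085],
    [0,0,0,0,0,0.1853,0.085],
    [0,0,0,0,0,0.1853,0.085],
  ],
)

```text
clock: 4.03
eef_pos: [428.8, -11.2, 43.4]
tcp_rot: [3.14, 0.0, 1.571]
contact_force: [0.0, -0.7, 0.4]
opening: 0.995
grasp_force: 0.0
```

Call:
move_arm(
  motion=[
    [0,0,0,0,0,0,0.05],
    [0,0,0,0,0,0,0.04],
    [0,0,0,0,0,0,0.03],
    [0,0,0,0,0,0,0.02],
    [0,0,0,0,0,0,0.02],
    [0,0,0,0,0,0,0.02],
    [0,0,0,0,0,0,0.02],
    [0,0,0,0,0,0,0.02],
  ],
  grip_force=50,
)

```text
clock: 5.03
eef_pos: [428.5, -11.5, 42.8]
tcp_rot: [3.14, 0.0, 1.571]
contact_force: [1.1, 0.4, 6.6]
opening: 0.398
grasp_force: 49.0
```

Scaled: 0.1235 m / 0.75 = 0.1647, -0.076 m / 0.75 = -0.1013.

Call:
move_arm(
  motion=[
    [0,0,0,0,0,-0.02,0.02],
    [0,0,0,0,0,-0.0533,0.02],
    [0,0,0,0,0,-0.0867,0.02],
    [0,0,0,-0.016,0.0267,-0.1067,0.02],
    [0,0,0,-0.04,0.0667,-0.1067,0.02],
    [0,0,0,-0.0667,0.1093,-0.1067,0.02],
    [0,0,0,-0.0907,0.1493,-0.1067,0.02],
    [0,0,0,-0.1013,0.1647,-0.1067,0.02],
  ],
)

```text
clock: 6.02
eef_pos: [552.1, -88.3, 121.7]
tcp_rot: [-3.141, -0.0, 1.57]
contact_force: [-1.0, -0.6, -5.4]
opening: 0.395
grasp_force: 50.7
```

Scaled: 0.065 m / 0.75 = 0.0867, 0.06 m / 0.75 = 0.08.

Call:
move_arm(
  motion=[
    [0,0,0,0,0,0,0.02],
    [0,0,0,0,0,0.0267,0.02],
    [0,0,0,0,0,0.06,0.02],
    [0,0,0,0,0,0.08,0.02],
    [0,0,0,0,0,0.0867,0.02],
    [0,0,0,0,0,0.0867,0.02],
  ],
)

```text
clock: 6.78
eef_pos: [551.0, -87.2, 57.4]
tcp_rot: [-3.141, -0.0, 1.571]
contact_force: [-0.5, -0.3, -4.3]
opening: 0.399
grasp_force: 50.8
```

Run:
```python
from h import *
print(sensors.sense()['eef_pos'],sensors.sense()['contact_force'])
im,d=grab_frame('scene');save('s2',cv2.resize(im[100:260,150:410],None,fx=2.8,fy=2.8))
```

```text
[551.04736673 -87.23894434  57.41318433] [-0.52087985 -0.34764057 -4.34081391]
```

View pics/s2.png

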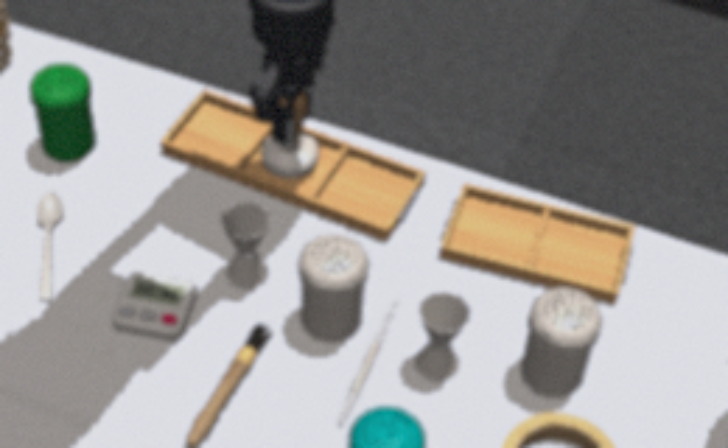

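The tamper hangs over the middle compartment, at about (290,155) in the crop. Lowering the last 9 mm.

Scaled: 0.009 m / 0.75 = 0.012, 0.007 m / 0.75 = 0.0093.

Call:
move_arm(
  motion=[
    [0,0,0,0,0,0.0053,0.02],
    [0,0,0,0,0,0.0093,0.02],
    [0,0,0,0,0,0.012,0.02],
    [0,0,0,0,0,0.012,0.02],
  ],
)

```text
clock: 7.32
eef_pos: [551.2, -87.4, 48.2]
tcp_rot: [-3.142, -0.0, 1.571]
contact_force: [0.0, 0.1, -4.5]
opening: 0.399
grasp_force: 50.8
```

Scaled: -0.08 m / 0.75 = -0.1067, -0.03 m / 0.75 = -0.04.

Call:
move_arm(
  motion=[
    [0,0,0,0,0,0,0.04],
    [0,0,0,0,0,0,0.06],
    [0,0,0,0,0,0,0.085],
    [0,0,0,0,0,0,0.085],
    [0,0,0,0,0,-0.04,0.085],
    [0,0,0,0,0,-0.1067,0.085],
  ],
)

```text
clock: 8.07
eef_pos: [549.8, -87.2, 127.7]
tcp_rot: [-3.138, -0.001, 1.571]
contact_force: [0.2, 0.6, -0.5]
opening: 0.991
grasp_force: 0.0
```

Scaled: -0.14 m / 0.75 = -0.1867, 0.094 m / 0.75 = 0.1253.

Call:
move_arm(
  motion=[
    [0,0,0,-0.008,-0.0533,0,0.085],
    [0,0,0,-0.016,-0.12,0,0.085],
    [0,0,0,-0.0253,-0.1867,0,0.085],
    [0,0,0,-0.0253,-0.1867,0,0.085],
    [0,0,0,-0.0253,-0.1867,0.04,0.085],
    [0,0,0,-0.0253,-0.1867,0.0933,0.085],
    [0,0,0,-0.0253,-0.1867,0.1253,0.085],
    [0,0,0,-0.0253,-0.1867,0.1253,0.085],
  ],
)

```text
clock: 9.07
eef_pos: [410.8, -106.1, 33.1]
tcp_rot: [-3.139, -0.001, 1.571]
contact_force: [-0.8, -0.1, 0.4]
opening: 0.997
grasp_force: 0.0
```

```bash
cat > chk.py <<'E'
from h import *
import sys
s=sensors.sense();print(s['eef_pos'],s['opening'])
for n in ('top','scene'):
    im,d=grab_frame(n);P=cloud(camera_params(n),d)
    ob=dict(tamper=(552,-87,65,98,25),shA=(393,-201,60,90,42),shB=(420,-403,60,90,42),jA=(411,-106,64,77,36),jB=(389.5,-305.5,64,77,36),shA3=(547.6,-170.4,65,95,42),jA3=(556.4,-4.6,69,82,36),jB2=(550.8,-300.5,69,82,36),shB2=(557.8,-383.3,65,95,42))
    for k in sys.argv[1:]:
        x,y,lo,hi,r=ob[k];m=(np.hypot(P[...,0]-x,P[...,1]-y)<r)&(P[...,2]>lo)&(P[...,2]<hi)&(d>0)
        q=P[m]
        if len(q)<10: print(n,k,'none');continue
        a,b=np.percentile(q,[1,99],axis=0);print(n,k,len(q),'mid',np.round((a+b)/2,1)[:2],'off',np.round((a+b)/2-[x,y,0],1)[:2],'ext',np.round(b-a,1)[:2],'ztop',round(b[2],1))
E
python3 chk.py tamper jA
```

```text
[ 410.81501082 -106.14719141   33.08171597] 0.9971261421269655
top tamper none
top jA none
scene tamper 79 mid [549.9 -97.5] off [ -2.1 -10.5] ext [28.5 15.1] ztop 96.5
scene jA 59 mid [ 410.8 -108.2] off [-0.2 -2.2] ext [43.  41.7] ztop 75.2
```

Call:
move_arm(
  motion=[
    [0,0,0,0,0,0,0.055],
    [0,0,0,0,0,0,0.045],
    [0,0,0,0,0,0,0.035],
    [0,0,0,0,0,0,0.03],
    [0,0,0,0,0,0,0.03],
    [0,0,0,0,0,0,0.03],
    [0,0,0,0,0,0,0.03],
  ],
  grip_force=35,
)

```text
clock: 10.05
eef_pos: [412.0, -106.6, 35.2]
tcp_rot: [3.14, 0.0, 1.571]
contact_force: [-0.5, 0.8, 7.0]
opening: 0.503
grasp_force: 34.4
```

Scaled: 0.1455 m / 0.75 = 0.194, 0.13 m / 0.75 = 0.1733.

Call:
move_arm(
  motion=[
    [0,0,0,0,0,-0.02,0.03],
    [0,0,0,0,0,-0.0533,0.03],
    [0,0,0,0.02,0,-0.0933,0.03],
    [0,0,0,0.0533,0.02,-0.1067,0.03],
    [0,0,0,0.0933,0.0667,-0.1067,0.03],
    [0,0,0,0.1267,0.12,-0.1067,0.03],
    [0,0,0,0.1353,0.1733,-0.1067,0.03],
    [0,0,0,0.1353,0.194,-0.1067,0.03],
  ],
)

```text
clock: 11.05
eef_pos: [558.7, -4.3, 114.6]
tcp_rot: [3.14, 0.0, 1.572]
contact_force: [-0.4, -0.7, -1.3]
opening: 0.506
grasp_force: 35.9
```

Scaled: 0.073 m / 0.75 = 0.0973, 0.07 m / 0.75 = 0.0933.

Call:
move_arm(
  motion=[
    [0,0,0,0,0,0,0.03],
    [0,0,0,0,0,0.0267,0.03],
    [0,0,0,0,0,0.06,0.03],
    [0,0,0,0,0,0.08,0.03],
    [0,0,0,0,0,0.0933,0.03],
    [0,0,0,0,0,0.0973,0.03],
    [0,0,0,0,0,0.0973,0.03],
    [0,0,0,0,0,0.0973,0.03],
  ],
)

```text
clock: 12.05
eef_pos: [557.1, -4.9, 41.8]
tcp_rot: [3.141, -0.0, 1.571]
contact_force: [-0.0, 0.3, -0.5]
opening: 0.499
grasp_force: 35.9
```

Scaled: -0.085 m / 0.75 = -0.1133, -0.03 m / 0.75 = -0.04.

Call:
move_arm(
  motion=[
    [0,0,0,0,0,0.0013,0.03],
    [0,0,0,0,0,0.002,0.03],
    [0,0,0,0,0,0.002,0.045],
    [0,0,0,0,0,0.002,0.06],
    [0,0,0,0,0,0.002,0.085],
    [0,0,0,0,0,0.002,0.085],
    [0,0,0,0,0,-0.04,0.085],
    [0,0,0,0,0,-0.1133,0.085],
  ],
)

```text
clock: 13.05
eef_pos: [555.1, -4.9, 125.5]
tcp_rot: [-3.137, -0.0, 1.571]
contact_force: [1.1, 0.5, -0.7]
opening: 0.993
grasp_force: 0.0
```

```bash
python3 chk.py jA3 tamper shA
```

```text
[555.13693863  -4.89815635 125.5261448 ] 0.9932604112788341
top jA3 57 mid [556.4  -9.9] off [ 0.  -5.3] ext [41.7 30.5] ztop 81.6
top tamper 198 mid [551.7 -85.8] off [-0.3  1.2] ext [33.2 32.4] ztop 97.6
top shA 260 mid [ 393.2 -199.3] off [0.2 1.7] ext [59.3 59.8] ztop 90.0
scene jA3 86 mid [556.4  -5. ] off [-0.  -0.4] ext [45.6 43.1] ztop 79.3
scene tamper 159 mid [546.6 -88.1] off [-5.4 -1.1] ext [27.4 33.8] ztop 96.7
scene shA 340 mid [ 391.  -202.7] off [-2.  -1.7] ext [56.1 58.1] ztop 89.9
```

Scaled: -0.1965 m / 0.75 = -0.262, -0.185 m / 0.75 = -0.2467.

Call:
move_arm(
  motion=[
    [0,0,0,-0.04,-0.0533,-0.0133,0.085],
    [0,0,0,-0.0867,-0.1067,-0.0133,0.085],
    [0,0,0,-0.14,-0.16,-0.0133,0.085],
    [0,0,0,-0.2,-0.2,-0.0133,0.085],
    [0,0,0,-0.2467,-0.2187,-0.0133,0.085],
    [0,0,0,-0.262,-0.2191,-0.0133,0.085],
    [0,0,0,-0.262,-0.2191,-0.0133,0.085],
  ],
)

```text
clock: 14.02
eef_pos: [392.8, -201.7, 136.2]
tcp_rot: [3.141, -0.0, 1.569]
contact_force: [0.8, 1.4, 0.7]
opening: 0.997
grasp_force: 0.0
```

Scaled: 0.084 m / 0.75 = 0.112, 0.07 m / 0.75 = 0.0933.

Call:
move_arm(
  motion=[
    [0,0,0,0,0,0.0333,0.085],
    [0,0,0,0,0,0.0667,0.085],
    [0,0,0,0,0,0.0933,0.085],
    [0,0,0,0,0,0.112,0.085],
    [0,0,0,0,0,0.112,0.085],
    [0,0,0,0,0,0.112,0.085],
  ],
)

```text
clock: 14.78
eef_pos: [392.9, -201.3, 52.7]
tcp_rot: [3.141, 0.0, 1.571]
contact_force: [0.3, 1.2, 0.4]
opening: 0.998
grasp_force: 0.0
```

Call:
move_arm(
  motion=[
    [0,0,0,0,0,0,0.07],
    [0,0,0,0,0,0,0.06],
    [0,0,0,0,0,0,0.05],
    [0,0,0,0,0,0,0.045],
    [0,0,0,0,0,0,0.045],
    [0,0,0,0,0,0,0.045],
  ],
  grip_force=40,
)

```text
clock: 15.52
eef_pos: [393.1, -201.9, 53.3]
tcp_rot: [3.14, 0.001, 1.571]
contact_force: [-0.5, 1.5, 9.3]
opening: 0.698
grasp_force: 40.7
```

Scaled: 0.1545 m / 0.75 = 0.206, 0.14 m / 0.75 = 0.1867.

Call:
move_arm(
  motion=[
    [0,0,0,0,0,-0.016,0.045],
    [0,0,0,0,0,-0.0467,0.045],
    [0,0,0,0,0.0133,-0.08,0.045],
    [0,0,0,0.008,0.0467,-0.0933,0.045],
    [0,0,0,0.0187,0.0933,-0.0933,0.045],
    [0,0,0,0.0293,0.1467,-0.0933,0.045],
    [0,0,0,0.0373,0.1867,-0.0933,0.045],
    [0,0,0,0.0413,0.206,-0.0933,0.045],
  ],
)

```text
clock: 16.52
eef_pos: [548.0, -170.1, 122.7]
tcp_rot: [3.141, 0.0, 1.571]
contact_force: [-0.1, -0.5, -1.7]
opening: 0.697
grasp_force: 44.0
```

Scaled: 0.0625 m / 0.75 = 0.0833, 0.06 m / 0.75 = 0.08.

Call:
move_arm(
  motion=[
    [0,0,0,0,0,0,0.045],
    [0,0,0,0,0,0.02,0.045],
    [0,0,0,0,0,0.0467,0.045],
    [0,0,0,0,0,0.0667,0.045],
    [0,0,0,0,0,0.08,0.045],
    [0,0,0,0,0,0.0833,0.045],
    [0,0,0,0,0,0.0833,0.045],
    [0,0,0,0,0,0.0833,0.045],
  ],
)

```text
clock: 17.52
eef_pos: [547.3, -170.6, 60.3]
tcp_rot: [3.141, 0.0, 1.571]
contact_force: [0.2, -0.5, -2.0]
opening: 0.694
grasp_force: 44.0
```

Scaled: -0.075 m / 0.75 = -0.1, -0.03 m / 0.75 = -0.04.

Call:
move_arm(
  motion=[
    [0,0,0,0,0,0.0013,0.045],
    [0,0,0,0,0,0.002,0.045],
    [0,0,0,0,0,0.002,0.06],
    [0,0,0,0,0,0.002,0.07],
    [0,0,0,0,0,0.002,0.085],
    [0,0,0,0,0,0.002,0.085],
    [0,0,0,0,0,-0.04,0.085],
    [0,0,0,0,0,-0.1,0.085],
  ],
)

```text
clock: 18.52
eef_pos: [545.9, -170.1, 134.5]
tcp_rot: [-3.139, -0.001, 1.571]
contact_force: [1.3, -0.6, 0.5]
opening: 0.998
grasp_force: 0.0
```

```bash
python3 chk.py jA3 tamper shA3 jB shB
```

```text
[ 545.89986817 -170.10032696  134.52620809] 0.9981265306197269
top jA3 none
top tamper none
top shA3 none
top jB 58 mid [ 392.3 -300. ] off [2.8 5.5] ext [35.9 31.9] ztop 76.8
top shB none
scene jA3 88 mid [556.2  -6.1] off [-0.2 -1.5] ext [46.1 42.1] ztop 80.6
scene tamper 156 mid [547.5 -88. ] off [-4.5 -1. ] ext [29.4 33.5] ztop 97.1
scene shA3 296 mid [ 543.4 -171.6] off [-4.2 -1.2] ext [54.9 58. ] ztop 94.9
scene jB 97 mid [ 388.7 -305.8] off [-0.8 -0.3] ext [44.1 39.3] ztop 75.4
scene shB 385 mid [ 417.  -403.5] off [-3.  -0.5] ext [55.6 60.1] ztop 89.9
```

Scaled: -0.1575 m / 0.75 = -0.21, -0.15 m / 0.75 = -0.2.

Call:
move_arm(
  motion=[
    [0,0,0,-0.0267,-0.0533,0,0.085],
    [0,0,0,-0.06,-0.1067,0,0.085],
    [0,0,0,-0.1,-0.16,0,0.085],
    [0,0,0,-0.1467,-0.2,0,0.085],
    [0,0,0,-0.18,-0.21,0,0.085],
    [0,0,0,-0.18,-0.21,0.04,0.085],
    [0,0,0,-0.18,-0.21,0.08,0.085],
    [0,0,0,-0.18,-0.21,0.08,0.085],
  ],
)

```text
clock: 19.62
eef_pos: [387.8, -304.3, 72.9]
tcp_rot: [-3.138, -0.003, 1.571]
contact_force: [0.3, 0.3, 0.0]
opening: 0.999
grasp_force: 0.0
```

Scaled: 0.041 m / 0.75 = 0.0547, 0.02 m / 0.75 = 0.0267.

Call:
move_arm(
  motion=[
    [0,0,0,0,0,0.0267,0.085],
    [0,0,0,0,0,0.0547,0.085],
    [0,0,0,0,0,0.0547,0.085],
    [0,0,0,0,0,0.0547,0.085],
  ],
)

```text
clock: 20.12
eef_pos: [390.0, -305.8, 34.8]
tcp_rot: [3.141, 0.001, 1.571]
contact_force: [-0.3, -0.6, 0.4]
opening: 0.996
grasp_force: 0.0
```

Call:
move_arm(
  motion=[
    [0,0,0,0,0,0,0.055],
    [0,0,0,0,0,0,0.045],
    [0,0,0,0,0,0,0.035],
    [0,0,0,0,0,0,0.03],
    [0,0,0,0,0,0,0.03],
    [0,0,0,0,0,0,0.03],
    [0,0,0,0,0,0,0.03],
  ],
  grip_force=35,
)

```text
clock: 21.0
eef_pos: [389.7, -305.7, 34.5]
tcp_rot: [3.141, 0.001, 1.571]
contact_force: [-0.8, 1.3, 6.9]
opening: 0.501
grasp_force: 34.4
```

Destination (550.8, -300.5), so world (+161, +5).

Scaled: 0.161 m / 0.75 = 0.2147, 0.001 m / 0.75 = 0.0013.

Call:
move_arm(
  motion=[
    [0,0,0,0,0,-0.02,0.03],
    [0,0,0,0,0,-0.0533,0.03],
    [0,0,0,0,0.0133,-0.0867,0.03],
    [0,0,0,0.0013,0.0533,-0.0933,0.03],
    [0,0,0,0.004,0.1067,-0.0933,0.03],
    [0,0,0,0.0067,0.16,-0.0933,0.03],
    [0,0,0,0.0067,0.2,-0.0933,0.03],
    [0,0,0,0.0067,0.2147,-0.0933,0.03],
  ],
)

```text
clock: 22.0
eef_pos: [551.9, -300.3, 104.5]
tcp_rot: [3.141, 0.0, 1.572]
contact_force: [-0.4, 0.0, -1.2]
opening: 0.501
grasp_force: 35.9
```

Scaled: 0.063 m / 0.75 = 0.084, 0.06 m / 0.75 = 0.08.

Call:
move_arm(
  motion=[
    [0,0,0,0,0,0,0.03],
    [0,0,0,0,0,0.02,0.03],
    [0,0,0,0,0,0.0467,0.03],
    [0,0,0,0,0,0.0667,0.03],
    [0,0,0,0,0,0.08,0.03],
    [0,0,0,0,0,0.084,0.03],
    [0,0,0,0,0,0.084,0.03],
    [0,0,0,0,0,0.084,0.03],
  ],
)

```text
clock: 23.0
eef_pos: [550.8, -300.6, 41.3]
tcp_rot: [3.141, 0.0, 1.571]
contact_force: [-0.9, -1.0, -1.1]
opening: 0.498
grasp_force: 35.8
```

Scaled: -0.095 m / 0.75 = -0.1267, -0.035 m / 0.75 = -0.0467.

Call:
move_arm(
  motion=[
    [0,0,0,0,0,0.0013,0.03],
    [0,0,0,0,0,0.002,0.03],
    [0,0,0,0,0,0.002,0.045],
    [0,0,0,0,0,0.002,0.06],
    [0,0,0,0,0,0.002,0.085],
    [0,0,0,0,0,0.002,0.085],
    [0,0,0,0,0,-0.0467,0.085],
    [0,0,0,0,0,-0.1267,0.085],
  ],
)

```text
clock: 24.0
eef_pos: [549.0, -299.6, 134.8]
tcp_rot: [-3.138, -0.002, 1.571]
contact_force: [0.6, 0.0, 0.7]
opening: 0.995
grasp_force: 0.0
```

Scaled: -0.131 m / 0.75 = -0.1747, -0.115 m / 0.75 = -0.1533.

Call:
move_arm(
  motion=[
    [0,0,0,-0.0333,-0.0533,0,0.085],
    [0,0,0,-0.0733,-0.1067,0,0.085],
    [0,0,0,-0.1133,-0.1533,0,0.085],
    [0,0,0,-0.1367,-0.1747,0,0.085],
    [0,0,0,-0.1367,-0.1747,0,0.085],
    [0,0,0,-0.1367,-0.1747,0.0333,0.085],
    [0,0,0,-0.1367,-0.1747,0.0667,0.085],
    [0,0,0,-0.1367,-0.1747,0.0667,0.085],
  ],
)

```text
clock: 25.0
eef_pos: [419.1, -401.2, 84.2]
tcp_rot: [-3.139, -0.003, 1.572]
contact_force: [0.9, -1.1, 0.2]
opening: 1.0
grasp_force: 0.0
```

```bash
python3 chk.py jB2 shA3 jA3 shB
```

```text
[ 419.06921404 -401.21266792   84.19080062] 0.9999471389508765
top jB2 109 mid [ 552.8 -300. ] off [2.  0.5] ext [40.1 42.7] ztop 81.9
top shA3 none
top jA3 none
top shB none
scene jB2 100 mid [ 549.4 -299.8] off [-1.4  0.7] ext [44.7 42. ] ztop 80.2
scene shA3 297 mid [ 544.3 -171.3] off [-3.3 -0.9] ext [57.3 57.9] ztop 94.8
scene jA3 86 mid [556.1  -5.7] off [-0.3 -1.1] ext [43.3 42.7] ztop 80.4
scene shB 219 mid [ 415.1 -403.4] off [-4.9 -0.4] ext [49.2 60.9] ztop 89.7
```

Scaled: 0.033 m / 0.75 = 0.044, 0.015 m / 0.75 = 0.02.

Call:
move_arm(
  motion=[
    [0,0,0,0,0,0.02,0.085],
    [0,0,0,0,0,0.044,0.085],
    [0,0,0,0,0,0.044,0.085],
    [0,0,0,0,0,0.044,0.085],
  ],
)

```text
clock: 25.6
eef_pos: [419.3, -402.9, 52.6]
tcp_rot: [-3.141, -0.0, 1.571]
contact_force: [0.8, 0.5, 0.4]
opening: 0.995
grasp_force: 0.0
```

Call:
move_arm(
  motion=[
    [0,0,0,0,0,0,0.07],
    [0,0,0,0,0,0,0.06],
    [0,0,0,0,0,0,0.05],
    [0,0,0,0,0,0,0.045],
    [0,0,0,0,0,0,0.045],
    [0,0,0,0,0,0,0.045],
  ],
  grip_force=40,
)

```text
clock: 26.35
eef_pos: [419.9, -403.4, 53.7]
tcp_rot: [3.14, 0.001, 1.571]
contact_force: [-0.1, 0.3, 5.4]
opening: 0.705
grasp_force: 41.7
```

Destination (557.8, -383.3), so world (+138, +20).

Scaled: 0.138 m / 0.75 = 0.184, 0.128 m / 0.75 = 0.1707.

Call:
move_arm(
  motion=[
    [0,0,0,0,0,-0.016,0.045],
    [0,0,0,0,0,-0.0467,0.045],
    [0,0,0,0,0.0133,-0.08,0.045],
    [0,0,0,0.0067,0.0467,-0.0933,0.045],
    [0,0,0,0.0133,0.0933,-0.0933,0.045],
    [0,0,0,0.02,0.1333,-0.0933,0.045],
    [0,0,0,0.0253,0.1707,-0.0933,0.045],
    [0,0,0,0.0267,0.184,-0.0933,0.045],
  ],
)

```text
clock: 27.35
eef_pos: [558.5, -382.5, 123.1]
tcp_rot: [3.141, 0.0, 1.572]
contact_force: [0.2, 0.3, -2.5]
opening: 0.7
grasp_force: 44.0
```

Scaled: 0.0625 m / 0.75 = 0.0833, 0.06 m / 0.75 = 0.08.

Call:
move_arm(
  motion=[
    [0,0,0,0,0,0,0.045],
    [0,0,0,0,0,0.02,0.045],
    [0,0,0,0,0,0.0467,0.045],
    [0,0,0,0,0,0.0667,0.045],
    [0,0,0,0,0,0.08,0.045],
    [0,0,0,0,0,0.0833,0.045],
    [0,0,0,0,0,0.0833,0.045],
    [0,0,0,0,0,0.0833,0.045],
  ],
)

```text
clock: 28.35
eef_pos: [557.8, -383.2, 60.9]
tcp_rot: [3.141, 0.001, 1.571]
contact_force: [0.1, 0.7, -2.7]
opening: 0.702
grasp_force: 44.0
```

Call:
move_arm(
  motion=[
    [0,0,0,0,0,0.0013,0.045],
    [0,0,0,0,0,0.002,0.045],
    [0,0,0,0,0,0.002,0.06],
    [0,0,0,0,0,0.002,0.07],
    [0,0,0,0,0,0.002,0.085],
    [0,0,0,0,0,0.002,0.085],
    [0,0,0,0,0,-0.04,0.085],
    [0,0,0,0,0,-0.1067,0.085],
  ],
)

```text
clock: 29.35
eef_pos: [556.3, -382.2, 139.4]
tcp_rot: [-3.139, -0.002, 1.571]
contact_force: [-0.9, -0.8, -0.1]
opening: 0.991
grasp_force: 0.0
```

Scaled: -0.2 m / 0.75 = -0.2667, -0.18 m / 0.75 = -0.24.

Call:
move_arm(
  motion=[
    [0,0,0,0,-0.0533,-0.0667,0.085],
    [0,0,0,0,-0.1067,-0.1333,0.085],
    [0,0,0,0,-0.16,-0.2,0.085],
    [0,0,0,0,-0.2133,-0.24,0.085],
    [0,0,0,0,-0.2667,-0.2667,0.085],
    [0,0,0,0,-0.2667,-0.2667,0.085],
    [0,0,0,0,-0.2667,-0.2667,0.085],
    [0,0,0,0,-0.2667,-0.2667,0.085],
  ],
)

```text
clock: 30.35
eef_pos: [358.0, -382.7, 339.3]
tcp_rot: [-3.141, -0.001, 1.571]
contact_force: [0.1, 0.7, 0.7]
opening: 0.996
grasp_force: 0.0
```

```bash
python3 chk.py tamper shA3 jA3 jB2 shB2; python3 -c "
from h import *
im,d=grab_frame('scene');save('s3',cv2.resize(im[100:260,150:410],None,fx=2.8,fy=2.8))"
```

```text
[ 358.00485719 -382.6509591   339.33402328] 0.9957429517672514
top tamper 198 mid [551.2 -85.8] off [-0.8  1.2] ext [33.4 32.2] ztop 97.6
top shA3 259 mid [ 546.4 -168.8] off [-1.2  1.6] ext [57.3 59.8] ztop 94.9
top jA3 116 mid [556.2  -4. ] off [-0.2  0.6] ext [42.2 42.1] ztop 81.4
top jB2 119 mid [ 551.3 -300. ] off [0.5 0.5] ext [42.3 42.1] ztop 81.8
top shB2 264 mid [ 559.3 -382.4] off [1.5 0.9] ext [59.6 60.8] ztop 94.9
scene tamper 160 mid [547.1 -88. ] off [-4.9 -1. ] ext [28.4 32.8] ztop 97.2
scene shA3 306 mid [ 544.3 -171.2] off [-3.3 -0.8] ext [54.7 57.5] ztop 94.9
scene jA3 84 mid [556.3  -5.9] off [-0.1 -1.3] ext [44.5 41.8] ztop 81.4
scene jB2 99 mid [ 548.9 -299.3] off [-1.9  1.2] ext [45.3 41.9] ztop 80.6
scene shB2 309 mid [ 555.8 -382. ] off [-2.   1.3] ext [56.9 58.5] ztop 94.9
```

View pics/s3.png

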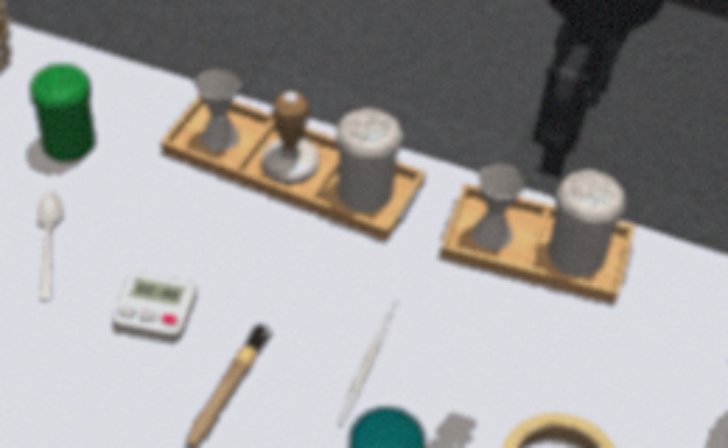

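The crop shows all five pieces upright in their own compartments: jigger (217,110), tamper (290,140) and shaker (368,160) in the long tray, jigger (497,210) and shaker (585,225) in the short one. All are within about 5 mm of the compartment centres, and the arm is clear.

```bash
python3 -c "
from rig import order
print(order.sign_off())"
```

```text
the job is handed in; nothing more can be done
None
```

Both kits are made up and handed in at about 31 s of the 112 s allowed; in the last camera check all five pieces stood upright, each within about 5 mm of its compartment centre, and the sign-off returned no verdict.

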